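# Unlock the router-bit box

### The job

Unlock the blue steel router-bit box. Take the red T-handled key out of its wooden block and push it fully home in the lock on the box's front deck: the keyway lies hidden at the bottom of the guide collar and may be turned up to some 35 degrees either way, so feel for it with light pressure and never force the key. Then turn the key clockwise until the bolt lets go and the lid springs fully open; let go, leaving the key home in the lock and the tin, glue bottle and drill case undisturbed.

Things in the scene. Friction and masses are not known exactly. Their poses are not given: they have to be found in the camera images.
- bit_box: Blue steel box fixed to the bench, 180 (x) x 200 (y) x 85 (z) mm; origin at the centre of its underside, z up, -x its front (robot side). The front 61 mm of its top is a fixed deck with the lock, the rest the lid, hinged at the back. The lock axis is vertical, 64 mm in front of the origin, on the middle line.
- lock_mouth (a point): Centre of the upper rim of the lock's steel guide collar, on the lock axis, 103.5 mm above the bench; axes as the box. The collar stands 18.5 mm above the deck: outer diameter 28 mm (36 mm at the flared mouth), bore 19.2 mm, in which the key's shank is guided.
- plug_face (a point): Centre of the dark steel plug's flat face at the bottom of the bore, level with the deck (85 mm up); axes as the box (they do not turn with the plug). Keyway: a straight slot 18.6 x 5.6 mm. The plug was left at an angle that is not measured: the slot's length is turned anything from 0.45 rad anticlockwise to 0.65 rad clockwise, seen from above, from the box's x axis.
- key_seat (a point): Point on the lock axis where the blade's tip lies when the key is fully home, 28 mm below lock_mouth; axes as the box. The plug turns stiffly (0.12 to 0.2 N m) and stays where left. Its cam, the hidden bolt, frees the lid when the key is about 1.1 rad clockwise from the box's x axis; stops: 0.6 rad anticlockwise, 2.1 rad clockwise.
- lid (a joint): Angle of the lid, rad: 0 shut, 1.15 fully open. Once the bolt lets go a gas spring swings it up by itself in 2 to 3 s.
- key: T-handled steel key, 74 mm tall, about 0.14 kg, standing upright. Origin at the tip of its blade, z up, x along the blade's width and the red grip bar. From the tip up: blade 17 (x) x 4 (y) x 10 (z) mm with chamfered tip; round shank 18 mm diameter to z = 28; flange 26 mm diameter to 32, rests on the collar when home; neck 11 mm diameter to 54; grip bar to 74. A half turn about z is the same.
- key_grip (a point): Centre of the key's grip bar, 64 mm above the tip; bar 64 (x) x 12 (y) x 20 (z) mm; axes as the key. A grip of about 50 N is ample. With the blade standing on the plug's face across the slot, the key is 9.5 mm short of home and its shank 8.5 mm down in the bore; once the blade is in line with the slot (within about 0.09 rad) it sinks in.
- key_block: Fixed hardwood block 62 x 62 x 40 mm, origin at the centre of its underside; the key stands upright in its 19.6 mm hole, flange on the block, and comes free when drawn straight up 30 mm.
- brad_tin: Round tin 57 mm across, 28 mm high, green lid; origin under its centre. Bystander.
- glue_bottle: Cream squeeze bottle 56 mm across, 168 mm high, red tip; origin under its centre. Bystander.
- drill_case: Maroon case 66 x 99 x 45 mm; origin under its centre. Bystander.

How it is judged:
By the outcome, as a careful person would: the job done as asked, in the order asked, and still so for the second after the job is handed in, with the robot touching nothing.
It also fails if it takes over 62 s, if anything falls off the work surface, if the arm or the gripper's body presses on something with over 40 N, if the wrist force passes 120 N, or if a joint passes its speed limit or range.

### The arm

A 7-joint arm with a two-finger parallel gripper is mounted at the origin on a cart in front of the work surface, level with it; the furniture and walls round the work are solid. World frame = base frame: x ahead of the robot, y to its left, z up, the work surface at z = 0. Lengths are in mm, angles in rad, forces in N, time in s.
With the tool pointing down it reaches from about 425 to 875 mm from the base axis. Payload 8.4 kg.
Tool frame: the origin (TCP) lies midway between the tips of the shut fingers; the grasp point (between the pads) lies robot.tcp_to_grasp behind it (robot.tcp_to_grasp is the distance from the TCP to the grasp point, in mm); z points along the fingers, y is the line along which they close (so a half turn about z gives the same grasp; the last joint's range is limited). The gripper opens to 85 mm and grips with 20 to 120 N. Pads are 22 mm wide; open, the fingers measure 114 mm over their backs; the gripper's body (76 mm by 85 mm) begins 54 mm behind the grasp point. The pads swing forward as they close: fully open they stand 13 mm farther back than shut.
Start: joints at [1.231, 0.333, 0.04, 1.465, -0.013, 1.343, -0.059], TCP at [154.991, -631.222, 231.308] pointing down, gripper open.
Joint ranges: [-2.58, 2.58], [-0.38, 2.09], [-1.3, 1.39], [0.25, 2.4], [-1.5, 4.64], [0.08, 2.09], [-2.65, 2.65]. Speed limits (rad/s): [2.22, 2.22, 2.79, 2.79, 3.14, 3.14, 3.14].

### API

Orientations are given as a rotation vector (axis times angle).
In Python, from station import robot, read_camera, camera_model gives the robot as it stands.
- The arm moves only by the tool arm_command, never from a script. Its argument "increments" is one flat list of numbers, 7 for each row, row after row: the shift along the tool's x, y, z in mm, then the turn, a rotation vector about the tool's x, y, z in rad, then the closure in counts, from 0 (fully open) to 255 (shut). In form: [dx, dy, dz, wx, wy, wz, claw, dx, dy, dz, wx, wy, wz, claw, ...]. A call has 1 to 20 rows; each row is the pose to reach, as a shift and turn from the pose commanded when the call began, along the tool's axes at that moment; what a row does not reach only later rows make up. A row lasts 1/12 s, in which the tool goes at most 41.7 mm and 7.16 degrees, less where a joint would pass 70% of its speed; a pose out of reach is approached as far as the arm can. A call with a gripper value outside its range is refused whole. The fingers move at their own pace and stop on an object; "force" is the grip in N (left out, the last holds). Time passes only in rows, so rows that repeat a pose let the fingers close. It gives the time, the measured TCP pose, the force, the opening and the grip force at its end, in the units of the state.
- robot.observe(): the state, without advancing time (a new reading comes with each control period).
- read_camera(name): name is "scene" or "side" or "wrist"; returns the picture (420x560x3 uint8, blue, green, red); there is no depth.
- camera_model(name): a dict with "camera_matrix" (3x3 intrinsics, pixels), "view" (4x4, takes a point from world to camera coordinates); the wrist camera has in their place "mount" (4x4, takes a point from camera to tool coordinates, whose origin is the TCP and whose axes are the flange's). Camera axes: x right, y down, z forward; pixel columns grow to the right and rows downward; lengths in mm; the calibration is good to about 2 mm. A picture is of the moment at which its call begins: read the wrist's pose just before it. camera_model takes no time and is no camera call.
- robot.hand_in(): hands the job in; it is judged then, once.
The state is a dict: "time_s": time; "joints": joint angles; "qvel": joint speeds; "tau": joint torques, N m; "tcp_pos": TCP position; "tool_rot": TCP orientation; "contact_force": force on the tool from outside, world axes, zero at the start; "wrist_torque": the same for the moment, N m; "gripper_width": finger opening in mm; "gripper_force": force on a finger pad.
Only numpy, scipy, OpenCV 4.12 (cv2) and the standard library are available. Lean on these libraries where they do the work, as an engineer would, in place of code of your own. Each camera call takes 0.05 s, during which the arm holds its last target. There are 200 camera calls.

## Working session

There is one attempt and no reset: what is moved stays moved. The work goes in short steps, Python scripts to look and compute and a tool call to move; the robot and the scene stay as the last step left them, time stands still between calls to the robot, and variables do not carry over. Pictures are saved under pics/ and viewed, at most 10 in all, crops included, and the job is handed in when it is done.

Besides the shell and the picture viewer there is one more tool, called after "Request:" as a command line: name --argument value ..., lists and objects as JSON in quotes. arm_command: Moves the arm, as the interface text tells. Its arguments: {"type":"object","properties":{"increments":{"type":"array"},"force":{"type":"number"}},"required":["increments"]}

```bash
mkdir -p pics; ls
python3 - <<'E'
from station import robot, read_camera, camera_model
import cv2,numpy as np
o=robot.observe(); print({k:np.round(v,3).tolist() for k,v in o.items()}); print(robot.tcp_to_grasp)
for n in("scene","side"):
    cv2.imwrite(f"pics/{n}.png",read_camera(n))
    m=camera_model(n); print(n,np.round(m["camera_matrix"],1).tolist(),np.round(m["view"],3).tolist())
print({k:np.round(v,3).tolist() for k,v in camera_model("wrist").items() if k in("camera_matrix","mount")})
E
```

```text
pics
{'time_s': 0.0, 'joints': [1.231, 0.334, 0.04, 1.466, -0.013, 1.343, -0.059], 'qvel': [-0.0, -0.001, -0.001, 0.001, 0.001, -0.0, 0.001], 'tau': [0.001, -65.854, 1.366, -40.556, 0.017, 0.013, -0.0], 'tcp_pos': [154.885, -630.815, 230.437], 'tool_rot': [-3.117, -0.377, 0.0], 'contact_force': [0.973, -0.173, -0.786], 'wrist_torque': [-0.005, 0.013, -0.027], 'gripper_force': 0.0, 'gripper_width': 85.715}
18.700000000000003
scene [[544.9, 0.0, 278.1], [0.0, 544.9, 207.5], [0.0, 0.0, 1.0]] [[-0.797, -0.604, -0.015, 395.871], [-0.341, 0.471, -0.814, 293.566], [0.498, -0.644, -0.581, 787.563], [0.0, 0.0, 0.0, 1.0]]
side [[397.5, 0.0, 273.8], [0.0, 397.5, 216.7], [0.0, 0.0, 1.0]] [[1.0, -0.021, -0.003, -542.462], [-0.014, -0.557, -0.83, 61.402], [0.016, 0.83, -0.557, 947.948], [0.0, 0.0, 0.0, 1.0]]
{'camera_matrix': [[322.657, 0.0, 280.181], [0.0, 322.657, 209.711], [0.0, 0.0, 1.0]], 'mount': [[-0.0, -0.956, -0.293, 75.171], [1.0, 0.0, -0.001, -0.393], [0.001, -0.293, 0.956, -144.133], [0.0, 0.0, 0.0, 1.0]]}
```

View pics/scene.png

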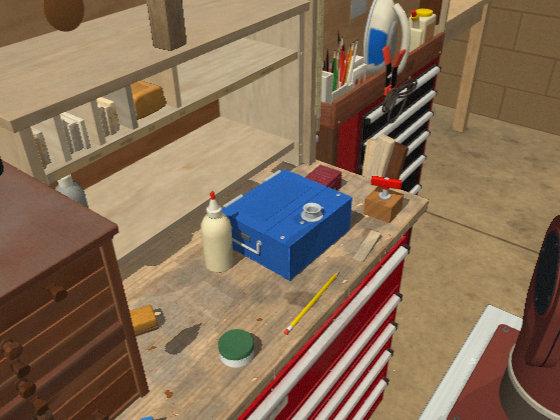

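View pics/side.png

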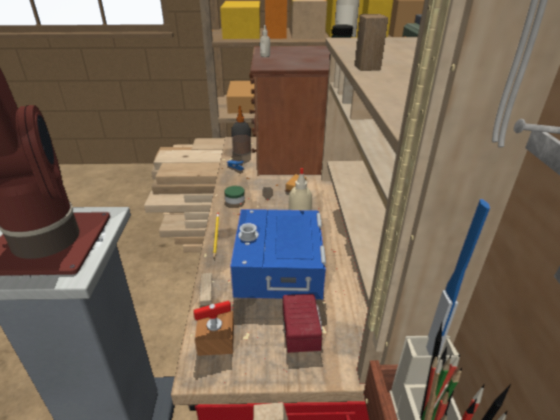

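The scene picture shows the red bar at about (386,182), its block below it and the collar mouth at about (312,210). In the side picture the bar is at (213,311) and the collar at (248,231). The tin and bottle are well clear of both, and the drill case is near the back of the block.

```bash
cat > h.py <<'E'
from station import robot, read_camera, camera_model
import cv2,numpy as np
from scipy.spatial.transform import Rotation as R
def cam(n,o=None):
    m=camera_model(n); K=np.array(m["camera_matrix"])
    if n=="wrist":
        T=np.eye(4);T[:3,:3]=R.from_rotvec(o["tool_rot"]).as_matrix();T[:3,3]=o["tcp_pos"]
        return K,np.linalg.inv(T@np.array(m["mount"]))
    return K,np.array(m["view"])
def ray(c,p):
    K,V=c; d=V[:3,:3].T@np.linalg.inv(K)@[p[0],p[1],1.]
    return -V[:3,:3].T@V[:3,3], d/np.linalg.norm(d)
def plane(c,p,z):
    a,d=ray(c,p); return a+d*(z-a[2])/d[2]
def tri(c1,p1,c2,p2):
    a,d=ray(c1,p1);b,e=ray(c2,p2)
    s=np.linalg.lstsq(np.c_[d,-e],b-a,rcond=None)[0]
    P,Q=a+s[0]*d,b+s[1]*e; return (P+Q)/2,np.linalg.norm(P-Q)
def blob(m,near=None):
    cs=cv2.findContours(m.astype(np.uint8),cv2.RETR_EXTERNAL,cv2.CHAIN_APPROX_NONE)[0]
    if near is None: return max(cs,key=cv2.contourArea)
    return min((c for c in cs if cv2.contourArea(c)>30),key=lambda c:np.linalg.norm(c.mean((0,1))-near))
def red(i):
    b,g,r=[i[...,k].astype(int) for k in range(3)]; return (r>150)&(g<60)&(b<60)
def blue(i):
    b,g,r=[i[...,k].astype(int) for k in range(3)]; return (b>80)&(b>2*r)&(b>1.5*g)
E
python3 - <<'E'
from h import *
I={n:cv2.imread(f"pics/{n}.png") for n in("scene","side")}; C={n:cam(n) for n in I}
kp={"scene":(386,182),"side":(213,311)};lp={"scene":(312,210),"side":(248,231)}
B={};L={}
for n in I:
    c=blob(red(I[n]),kp[n]); r=cv2.minAreaRect(c); B[n]=c.mean((0,1)); M=cv2.moments(c); B[n]=(M['m10']/M['m00'],M['m01']/M['m00'])
    bx=cv2.boxPoints(r); s=sorted([(bx[i]+bx[(i+1)%4])/2 for i in range(4)],key=lambda q:-np.linalg.norm(q-r[0]))[:2]
    e=[plane(C[n],q,76) for q in s]; d=e[1]-e[0]; print(n,"bar",B[n],r,np.round(e),"yaw",np.arctan(d[1]/d[0]),np.linalg.norm(d))
    h=cv2.cvtColor(I[n],cv2.COLOR_BGR2HSV); g=(h[...,1]<70)&(h[...,2]>100)
    w=np.zeros_like(g);x,y=lp[n];w[y-15:y+15,x-18:x+18]=1
    c=blob(g&w,lp[n]); el=cv2.fitEllipse(c); L[n]=el; print("collar",el,cv2.boundingRect(c),plane(C[n],el[0],103.5))
    c=blob(blue(I[n])); p=cv2.approxPolyDP(cv2.convexHull(c),4,True)[:,0]; print("box",[(q.tolist(),plane(C[n],q.astype(float),85).round().tolist()) for q in p])
print("bar",tri(C["scene"],B["scene"],C["side"],B["side"])); print("lock",tri(C["scene"],L["scene"][0],C["side"],L["side"][0]))
E
```

```text
scene bar (385.58199847444695, 182.02593440122044) ((385.71099853515625, 182.87860107421875), (29.95526885986328, 10.948118209838867), 8.746162414550781) [[ 461. -280.   76.]
 [ 402. -300.   76.]] yaw 0.33704903232018874 62.048450339004084
collar ((311.6629638671875, 212.09739685058594), (18.972991943359375, 21.055437088012695), 85.16439056396484) (301, 203, 22, 19) [477.4157523  -80.95350172 103.5       ]
box [([284, 169], [629.0, -198.0, 85.0]), ([351, 197], [457.0, -191.0, 85.0]), ([348, 229], [407.0, -98.0, 85.0]), ([290, 279], [415.0, 74.0, 85.0]), ([237, 250], [534.0, 69.0, 85.0]), ([222, 211], [634.0, -3.0, 85.0])]
side bar (222.04329004329003, 304.8138528138528) ((221.82354736328125, 304.79412841796875), (3.8805696964263916, 14.794672966003418), 75.96376037597656) [[ 460. -280.   76.]
 [ 436. -288.   76.]] yaw 0.3125144777291005 24.946177561086607
collar ((247.79002380371094, 232.59335327148438), (17.92013168334961, 19.589210510253906), 9.703353881835938) (239, 223, 19, 22) [ 487.91907909 -114.31486185  103.5       ]
box [([316, 211], [639.0, -10.0, 85.0]), ([324, 267], [632.0, -202.0, 85.0]), ([322, 297], [619.0, -279.0, 85.0]), ([234, 296], [469.0, -273.0, 85.0]), ([231, 265], [458.0, -192.0, 85.0]), ([241, 211], [468.0, -5.0, 85.0])]
bar (array([ 440.95049815, -289.66813472,   77.67427834]), np.float64(17.337409978960334))
lock (array([487.06363194, -96.05815163,  90.34000815]), np.float64(0.5870294008630749))
```

Request:
arm_command --increments '[350, -265, 45, 0, 0, -2.4, 0, 350, -265, 45, 0, 0, -2.4, 0, 350, -265, 45, 0, 0, -2.4, 0, 350, -265, 45, 0, 0, -2.4, 0, 350, -265, 45, 0, 0, -2.4, 0, 350, -265, 45, 0, 0, -2.4, 0, 350, -265, 45, 0, 0, -2.4, 0, 350, -265, 45, 0, 0, -2.4, 0, 350, -265, 45, 0, 0, -2.4, 0, 350, -265, 45, 0, 0, -2.4, 0, 350, -265, 45, 0, 0, -2.4, 0, 350, -265, 45, 0, 0, -2.4, 0, 350, -265, 45, 0, 0, -2.4, 0, 350, -265, 45, 0, 0, -2.4, 0, 350, -265, 45, 0, 0, -2.4, 0, 350, -265, 45, 0, 0, -2.4, 0, 350, -265, 45, 0, 0, -2.4, 0, 350, -265, 45, 0, 0, -2.4, 0, 350, -265, 45, 0, 0, -2.4, 0, 350, -265, 45, 0, 0, -2.4, 0]'

```text
time_s: 1.77
tcp_pos: [431.5, -290.3, 186.0]
tool_rot: [-0.769, -3.045, -0.0]
contact_force: [0.4, 0.6, 0.4]
gripper_width: 85.5
gripper_force: 0.0
```

Request:
arm_command --increments '[0, 0, 0, 0, 0, -0.83, 0, 0, 0, 0, 0, 0, -0.83, 0, 0, 0, 0, 0, 0, -0.83, 0, 0, 0, 0, 0, 0, -0.83, 0, 0, 0, 0, 0, 0, -0.83, 0, 0, 0, 0, 0, 0, -0.83, 0, 0, 0, 0, 0, 0, -0.83, 0, 0, 0, 0, 0, 0, -0.83, 0, 0, 0, 0, 0, 0, -0.83, 0]'

```text
time_s: 2.52
tcp_pos: [431.5, -290.4, 186.2]
tool_rot: [0.507, -3.1, -0.0]
contact_force: [-0.1, -0.3, -0.9]
gripper_width: 85.7
gripper_force: 0.0
```

```bash
cat > look.py <<'E'
from h import *
def go(P,yaw=None):
    "tool-frame increments to world TCP P and tool-x yaw"
    o=robot.observe(); r=R.from_rotvec(o["tool_rot"]); print("tcp",np.round(o["tcp_pos"],1),"rot",np.round(o["tool_rot"],3),"yaw",np.arctan2(*r.as_matrix()[[1,0],0]).round(3),"j",np.round(o["joints"],2),"F",np.round(o["contact_force"],1),"M",np.round(o["wrist_torque"],2),"t",o["time_s"],"w",o["gripper_width"])
    d=r.inv().apply(np.array(P)-o["tcp_pos"])
    w=0
    if yaw is not None:
        T=R.from_matrix(np.c_[[np.cos(yaw),np.sin(yaw),0],[np.sin(yaw),-np.cos(yaw),0],[0,0,-1]]); w=(r.inv()*T).as_rotvec()
    print("inc",np.round(d,1),np.round(w,3))
E
python3 - <<'E'
from look import *
o=robot.observe(); i=read_camera("wrist"); cv2.imwrite("pics/w1.png",i); c=cam("wrist",o)
b=blob(red(i)); r=cv2.minAreaRect(b); bx=cv2.boxPoints(r); print(r)
s=sorted([(bx[k]+bx[(k+1)%4])/2 for k in range(4)],key=lambda q:-np.linalg.norm(q-r[0]))[:2]
e=[plane(c,q,86) for q in s]; d=e[1]-e[0]; yaw=np.arctan(d[1]/d[0]); P=(e[0]+e[1])/2
print(P,yaw,np.linalg.norm(d)); go([P[0],P[1],57.3],yaw+np.pi)
E
```

```text
((272.5685119628906, 242.6506805419922), (8.5440034866333, 2.457864284515381), 20.556045532226562)
[ 460.49085851 -286.57336612   86.        ] 1.508494021175347 7.0440610330251126
tcp [ 431.6 -290.4  186.2] rot [ 0.507 -3.1   -0.   ] yaw -2.817 j [ 0.98  0.14 -0.51  1.82  0.07  1.21  2.34] F [ 0.1 -0.1  0.1] M [ 0.02  0.04 -0.02] t 2.5667 w 85.3790900719444
inc [-28.6  -5.6 128.9] [ 0.     0.    -1.184]
```

View pics/w1.png

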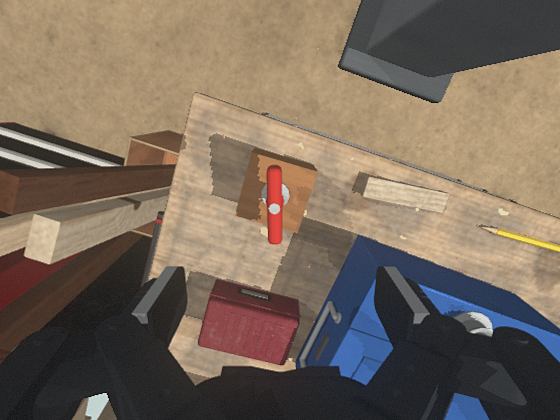

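The wrist picture shows the red bar upright from (275,166) to (276,244) with a pale disc on top at (274,209). The finger paths on both sides of it are clear. My red mask was too strict, so I'll redo it with HSV.

```bash
cat >> look.py <<'E'
def hred(i):
    h=cv2.cvtColor(i,cv2.COLOR_BGR2HSV); m=((h[...,0]<6)|(h[...,0]>174))&(h[...,1]>190)&(h[...,2]>130)
    return cv2.morphologyEx(m.astype(np.uint8),cv2.MORPH_CLOSE,np.ones((13,13)))
E
python3 - <<'E'
from look import *
o=robot.observe(); i=read_camera("wrist"); c=cam("wrist",o)
b=blob(hred(i),(275,205)); r=cv2.minAreaRect(b); bx=cv2.boxPoints(r); print(r)
s=sorted([(bx[k]+bx[(k+1)%4])/2 for k in range(4)],key=lambda q:-np.linalg.norm(q-r[0]))[:2]
for z in(76,86):
    e=[plane(c,q,z) for q in s]; d=e[1]-e[0]; yaw=np.arctan(d[1]/d[0]); P=(e[0]+e[1])/2
    print(z,P,yaw,np.linalg.norm(d))
P=(plane(c,r[0],83)); go([P[0],P[1],57.3],yaw+np.pi)
E
```

```text
((273.92138671875, 199.91049194335938), (29.935081481933594, 16.25613784790039), 82.40535736083984)
76 [ 428.6247725 -296.0826733   76.       ] 0.44648015261620444 25.330491488152997
86 [ 425.95274937 -296.78251189   86.        ] 0.44648015261620205 24.33463173657696
tcp [ 431.6 -290.4  186.3] rot [ 0.508 -3.1   -0.   ] yaw -2.816 j [ 0.98  0.14 -0.51  1.82  0.07  1.21  2.34] F [-0.3 -1.2 -0.5] M [-0.03  0.02 -0.04] t 2.6167 w 85.60702495303165
inc [  6.8  -4.3 129. ] [ 0.    -0.    -0.121]
```

Run:
```python
from look import *
o=robot.observe(); i=cv2.imread("pics/w1.png"); c=cam("wrist",o)
m=(i[...,2].astype(int)-i[...,:2].max(2)>95); w=np.zeros_like(m); w[150:260,255:295]=1; m&=w
ys,xs=np.where(m); print(len(xs),ys.min(),ys.max(),xs.min(),xs.max())
m=cv2.morphologyEx(m.astype(np.uint8),cv2.MORPH_CLOSE,np.ones((9,9)))
r=cv2.minAreaRect(blob(m)); bx=cv2.boxPoints(r); print(r)
s=sorted([(bx[k]+bx[(k+1)%4])/2 for k in range(4)],key=lambda q:-np.linalg.norm(q-r[0]))[:2]
for z in(76,86):
    e=[plane(c,q,z) for q in s]; d=e[1]-e[0]; yaw=np.arctan(d[1]/d[0]); P=(e[0]+e[1])/2
    print(z,P,yaw,np.linalg.norm(d))
P=(plane(c,r[0],84)); go([P[0],P[1],57.3],yaw+np.pi)
```

```text
902 169 243 266 283
((274.5, 206.0), (74.0, 17.0), 90.0)
76 [ 434.34217194 -293.73676034   76.        ] 0.3197637418310398 63.50276593306637
86 [ 431.44705672 -294.53048234   86.        ] 0.31976374183104006 61.00655343499713
tcp [ 431.6 -290.4  186.3] rot [ 0.508 -3.1   -0.   ] yaw -2.816 j [ 0.98  0.14 -0.51  1.82  0.07  1.21  2.34] F [-0.3 -1.2 -0.5] M [-0.03  0.02 -0.04] t 2.6167 w 85.60702495303165
inc [  2.   -3.9 129. ] [ 0.    -0.     0.005]
```

Request:
arm_command --increments '[2, -4, 30, 0, 0, 0, 0, 2, -4, 60, 0, 0, 0, 0, 2, -4, 90, 0, 0, 0, 0, 2, -4, 110, 0, 0, 0, 0, 2, -4, 122, 0, 0, 0, 0, 2, -4, 129, 0, 0, 0, 0, 2, -4, 129, 0, 0, 0, 0, 2, -4, 129, 0, 0, 0, 0]'

```text
time_s: 3.28
tcp_pos: [431.7, -295.1, 58.1]
tool_rot: [-0.514, 3.099, -0.001]
contact_force: [-0.3, -1.1, -0.3]
gripper_width: 85.3
gripper_force: 0.0
```

Request:
arm_command --increments '[0, 0, 0, 0, 0, 0, 190, 0, 0, 0, 0, 0, 0, 190, 0, 0, 0, 0, 0, 0, 190, 0, 0, 0, 0, 0, 0, 190, 0, 0, 0, 0, 0, 0, 255, 0, 0, 0, 0, 0, 0, 255, 0, 0, 0, 0, 0, 0, 255, 0, 0, 0, 0, 0, 0, 255, 0, 0, 0, 0, 0, 0, 255, 0, 0, 0, 0, 0, 0, 255]' --force 30

```text
time_s: 4.12
tcp_pos: [431.2, -294.9, 57.5]
tool_rot: [-0.515, 3.099, -0.0]
contact_force: [-1.0, -0.9, 2.1]
gripper_width: 11.6
gripper_force: 35.6
```

Run:
```python
from look import *
go([433,-294,57])
```

```text
tcp [ 431.2 -294.9   57.5] rot [-0.515  3.099 -0.   ] yaw -2.812 j [ 0.95  0.28 -0.5   1.94  0.16  0.95  2.28] F [-1.  -0.9  2.1] M [0.02 0.14 0.01] t 4.1167 w 11.556704606608774
inc [-2.   0.3  0.5] 0
```

Request:
arm_command --increments '[0, 0, -4, 0, 0, 0, 255, 0, 0, -12, 0, 0, 0, 255, 0, 0, -25, 0, 0, 0, 255, 0, 0, -45, 0, 0, 0, 255, 0, 0, -80, 0, 0, 0, 255, 0, 0, -115, 0, 0, 0, 255, -20, 20, -122, 0, 0, 0, 255, -50, 50, -122, 0, 0, 0.1, 255, -80, 80, -122, 0, 0, 0.2, 255, -105, 105, -122, 0, 0, 0.28, 255, -130, 130, -122, 0, 0, 0.34, 255, -158, 155, -122, 0, 0, 0.375, 255, -158, 155, -122, 0, 0, 0.375, 255, -158, 155, -122, 0, 0, 0.375, 255, -158, 155, -122, 0, 0, 0.375, 255, -158, 155, -122, 0, 0, 0.375, 255]' --force 60

```text
time_s: 5.45
tcp_pos: [530.0, -98.4, 179.4]
tool_rot: [-0.074, -3.14, 0.001]
contact_force: [-0.2, -0.5, -1.7]
gripper_width: 11.0
gripper_force: 61.0
```

Run:
```python
from look import *
o=robot.observe(); i=read_camera("wrist"); cv2.imwrite("pics/w2.png",i); go([485,-97,170],3.097)
c=cam("wrist",o);K,V=c
for p in([485,-97,103.5],[485,-97,85]):
    q=K@(V@[*p,1])[:3]; print(q[:2]/q[2],q[2])
```

```text
tcp [530.  -98.5 179.4] rot [-7.50e-02 -3.14e+00  1.00e-03] yaw 3.094 j [ 0.68  0.2  -0.64  1.78  0.13  1.21  1.52] F [-0.8 -0.5 -1.2] M [-0.02 -0.02  0.  ] t 5.5 w 11.301677623603398
inc [45.  -0.6  9.4] [-0.    -0.    -0.003]
[278.16960899 156.63113697] 219.12158491113811
[278.3051791  153.19782098] 236.80699155984811
```

View pics/w2.png

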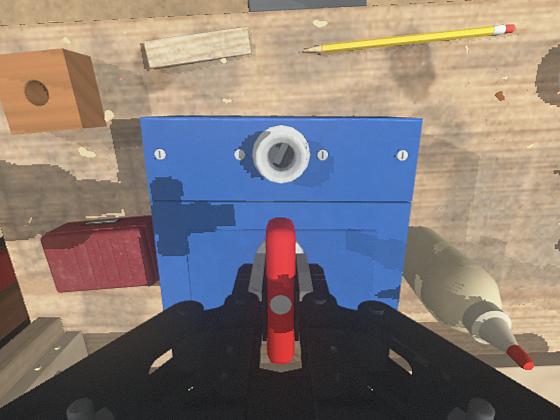

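The wrist picture shows the collar at (282,154) with the plug and slot visible in its bore. The box front edge lies level at row 118, so the tool is square to the box, and the bar is held centred and straight. The bottle is at right and the drill case at left, both clear.

Run:
```python
from look import *
o=robot.observe(); i=cv2.imread("pics/w2.png"); c=cam("wrist",o)
h=cv2.cvtColor(i,cv2.COLOR_BGR2HSV); g=(h[...,1]<80)&(h[...,2]>60)
w=np.zeros_like(g); w[120:190,249:314]=1
b=blob(g&w); el=cv2.fitEllipse(cv2.convexHull(b)); print("collar",el,plane(c,el[0],103.5),plane(c,el[0],101))
bm=blue(i); pts=[]
for x in list(range(160,410,10)):
    y=np.where(bm[100:150,x])[0]
    if len(y): pts.append(plane(c,(float(x),100.+y[0]),85))
pts=np.array(pts); f=np.polyfit(pts[:,1],pts[:,0],1); print("front edge slope (=-yaw)",f[0],"x at -97",np.polyval(f,-97))
cv2.imwrite("pics/c2.png",cv2.resize(i[120:190,245:320],None,fx=8,fy=8,interpolation=cv2.INTER_CUBIC))
```

```text
collar ((280.68743896484375, 153.6141815185547), (57.39356994628906, 57.6423225402832), 162.54000854492188) [483.06281425 -95.3028621  103.5       ] [483.3789469  -95.31246948 101.        ]
front edge slope (=-yaw) 0.05188243468996236 x at -97 459.6106544823314
```

View pics/c2.png

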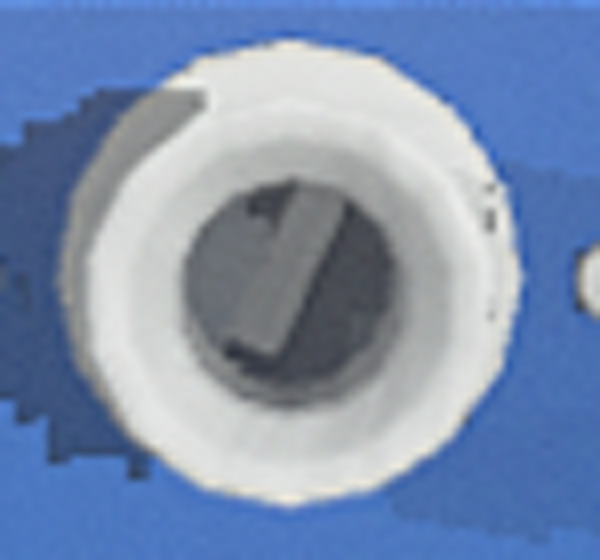

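The crop shows the keyway as a strip running from crop (320,190) to (255,345), about 0.41 rad clockwise of the tool, so slot yaw is about 2.68. I'll go above the lock with the key turned to that angle, then feel my way down.

Request:
arm_command --increments '[25, 1, 5, 0, 0, 0.12, 255, 40, 1.5, 12, 0, 0, 0.24, 255, 47, 1.5, 20, 0, 0, 0.36, 255, 47, 1.5, 26, 0, 0, 0.41, 255, 47, 1.5, 26, 0, 0, 0.41, 255, 47, 1.5, 26, 0, 0, 0.41, 255, 47, 1.5, 26, 0, 0, 0.41, 255, 47, 1.5, 26, 0, 0, 0.41, 255]'

```text
time_s: 6.17
tcp_pos: [484.0, -93.7, 153.8]
tool_rot: [0.708, 3.06, 0.0]
contact_force: [0.1, -0.6, -1.8]
gripper_width: 10.8
gripper_force: 61.0
```

Run:
```python
from look import *
go([483.1,-94.8,153],2.684)
i=cv2.resize(read_camera("side")[190:270,200:300],None,fx=6,fy=6,interpolation=cv2.INTER_CUBIC)
j=cv2.resize(read_camera("wrist")[120:400,180:380],None,fx=480/280,fy=480/280)
cv2.imwrite("pics/p3.png",np.hstack([i[:,:440],j]))
```

```text
tcp [484.  -93.7 153.8] rot [0.708 3.06  0.   ] yaw 2.687 j [ 0.68  0.12 -0.61  1.91  0.07  1.13  1.16] F [ 0.1 -0.6 -1.8] M [-0.06 -0.    0.02] t 6.1667 w 10.834395791356906
inc [ 0.4 -1.4  0.8] [0.    0.001 0.003]
```

View pics/p3.png

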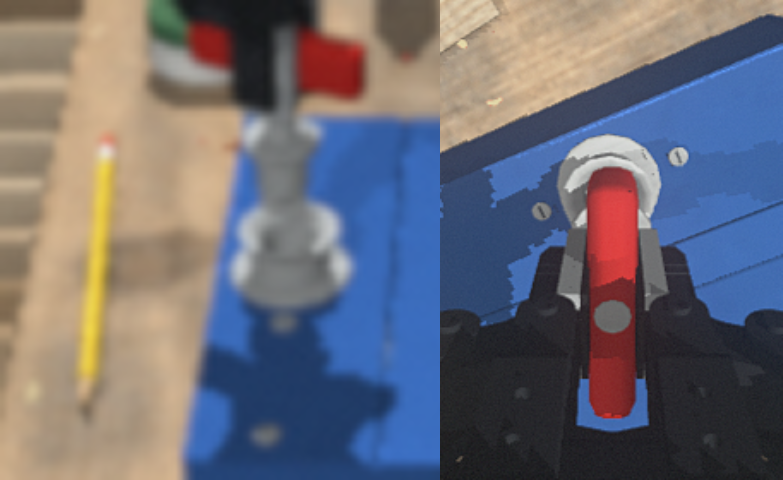

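Left half: the blade is just above the mouth, with the shank at crop column 285 against the collar centre at 292, so the key is about 2 mm short in x. Right half: the collar is about 1.3 mm to the tool's -y side. I'll correct for both and descend gently.

Request:
arm_command --increments '[-1.2, -0.8, 0, 0, 0, 0, 255, -1.2, -0.8, 3, 0, 0, 0, 255, -1.2, -0.8, 6, 0, 0, 0, 255, -1.2, -0.8, 9, 0, 0, 0, 255, -1.2, -0.8, 9, 0, 0, 0, 255]'

```text
time_s: 6.68
tcp_pos: [484.0, -94.6, 143.5]
tool_rot: [-0.709, -3.059, -0.0]
contact_force: [0.6, -0.2, -1.3]
gripper_width: 10.9
gripper_force: 61.0
```

Request:
arm_command --increments '[0, 0, 2, 0, 0, 0, 255, 0, 0, 4, 0, 0, 0, 255, 0, 0, 4, 0, 0, 0, 255]'

```text
time_s: 6.93
tcp_pos: [484.3, -94.7, 140.0]
tool_rot: [-0.71, -3.06, -0.0]
contact_force: [0.8, 0.5, -2.4]
gripper_width: 11.1
gripper_force: 61.0
```

Run:
```python
from look import *
go([485,-95,130.5],2.684)
```

```text
tcp [484.3 -94.7 140. ] rot [-0.71 -3.06 -0.  ] yaw 2.686 j [ 0.68  0.13 -0.61  1.93  0.09  1.11  1.15] F [ 0.8  0.5 -2.4] M [-0.06 -0.17 -0.  ] t 6.9333 w 11.13855775737391
inc [-0.7  0.   9.5] [ 0.    -0.     0.002]
```

Request:
arm_command --increments '[0, 0, 1.5, 0, 0, 0, 255, 0, 0, 3, 0, 0, 0, 255, 0, 0, 3, 0, 0, 0, 255]'

```text
time_s: 7.18
tcp_pos: [484.4, -94.7, 137.1]
tool_rot: [-0.71, -3.06, -0.0]
contact_force: [0.6, -0.9, -2.0]
gripper_width: 11.1
gripper_force: 61.0
```

Request:
arm_command --increments '[0, 0, 1.5, 0, 0, 0, 255, 0, 0, 3, 0, 0, 0, 255, 0, 0, 3, 0, 0, 0, 255]'

```text
time_s: 7.43
tcp_pos: [484.3, -94.7, 134.1]
tool_rot: [-0.71, -3.06, -0.0]
contact_force: [1.2, 0.7, -2.0]
gripper_width: 11.0
gripper_force: 61.0
```

Run:
```python
from look import *
go([485,-95,130.5],2.684)
```

```text
tcp [484.3 -94.7 134.1] rot [-0.71 -3.06 -0.  ] yaw 2.686 j [ 0.68  0.14 -0.61  1.93  0.09  1.1   1.14] F [ 1.2  0.7 -2. ] M [-0.18 -0.26  0.01] t 7.4333 w 11.001378620704585
inc [-0.7  0.   3.6] [ 0.    -0.     0.002]
```

Shank is in the bore with almost no force; continue to the plug face and feel for the slot.

Request:
arm_command --increments '[0, 0, 1.5, 0, 0, 0, 255, 0, 0, 3, 0, 0, 0, 255, 0, 0, 4, 0, 0, 0, 255, 0, 0, 4, 0, 0, 0, 255]'

```text
time_s: 7.77
tcp_pos: [484.6, -94.8, 130.3]
tool_rot: [0.71, 3.06, -0.0]
contact_force: [1.7, -1.1, -2.2]
gripper_width: 10.9
gripper_force: 61.0
```

Request:
arm_command --increments '[0, 0, 1, 0, 0, 0, 255, 0, 0, 1.5, 0, 0, 0, 255, 0, 0, 1.5, 0, 0, 0, 255]'

```text
time_s: 8.02
tcp_pos: [484.6, -94.8, 128.9]
tool_rot: [0.71, 3.06, 0.0]
contact_force: [2.4, -1.7, -1.1]
gripper_width: 11.4
gripper_force: 61.1
```

Run:
```python
from look import *
go([485,-95,121],2.684)
```

```text
tcp [484.6 -94.8 128.9] rot [0.71 3.06 0.  ] yaw 2.686 j [ 0.68  0.15 -0.61  1.94  0.1   1.08  1.14] F [ 2.4 -1.7 -1.1] M [-0.4  -0.61  0.  ] t 8.0167 w 11.44894245916789
inc [-0.4 -0.   7.9] [0.    0.001 0.002]
```

Request:
arm_command --increments '[0, 0, 1, 0, 0, 0, 255, 0, 0, 2, 0, 0, 0, 255, 0, 0, 2, 0, 0, 0, 255]'

```text
time_s: 8.27
tcp_pos: [484.6, -94.8, 126.8]
tool_rot: [0.71, 3.06, -0.0]
contact_force: [3.7, -2.8, -1.0]
gripper_width: 10.9
gripper_force: 61.1
```

Request:
arm_command --increments '[0, 0, 1, 0, 0, 0, 255, 0, 0, 2, 0, 0, 0, 255, 0, 0, 2, 0, 0, 0, 255]'

```text
time_s: 8.52
tcp_pos: [484.6, -94.8, 124.8]
tool_rot: [0.71, 3.06, -0.0]
contact_force: [4.2, -2.7, -0.8]
gripper_width: 11.0
gripper_force: 61.1
```

Run:
```python
from look import *
go([485,-95,121],2.684)
```

```text
tcp [484.6 -94.8 124.8] rot [ 0.71  3.06 -0.  ] yaw 2.686 j [ 0.67  0.15 -0.61  1.94  0.1   1.08  1.14] F [ 4.2 -2.7 -0.8] M [-0.69 -1.02 -0.01] t 8.5167 w 11.035494607303109
inc [-0.4  0.   3.8] [0.    0.001 0.002]
```

The blade is in the slot. I'll relieve the side force slightly and push on to home.

Request:
arm_command --increments '[-0.4, 0, 1, 0, 0, 0, 255, -0.5, 0, 2, 0, 0, 0, 255, -0.5, 0, 3, 0, 0, 0, 255, -0.5, 0, 3.5, 0, 0, 0, 255, -0.5, 0, 3.5, 0, 0, 0, 255]'

```text
time_s: 8.93
tcp_pos: [484.7, -94.9, 121.2]
tool_rot: [-0.71, -3.06, -0.0]
contact_force: [3.8, -3.1, -0.1]
gripper_width: 11.2
gripper_force: 61.1
```

Run:
```python
from look import *
go([485,-95,121],2.684)
```

```text
tcp [484.7 -94.9 121.2] rot [-0.71 -3.06 -0.  ] yaw 2.686 j [ 0.67  0.16 -0.61  1.95  0.1   1.07  1.13] F [ 3.8 -3.1 -0.1] M [-0.65 -0.81  0.03] t 8.9333 w 11.234234920197077
inc [-0.3  0.1  0.2] [ 0.    -0.     0.002]
```

No bottoming yet; creep down until the flange bears.

Request:
arm_command --increments '[-0.3, 0, 0.5, 0, 0, 0, 255, -0.4, 0, 1, 0, 0, 0, 255, -0.4, 0, 1, 0, 0, 0, 255]'

```text
time_s: 9.18
tcp_pos: [485.0, -95.0, 120.5]
tool_rot: [-0.71, -3.06, 0.0]
contact_force: [-0.4, -1.8, 4.1]
gripper_width: 11.4
gripper_force: 61.9
```

Request:
arm_command --increments '[0, 0, 0.5, 0, 0, 0, 255, 0, 0, 1, 0, 0, 0, 255, 0, 0, 1, 0, 0, 0, 255]'

```text
time_s: 9.43
tcp_pos: [485.2, -95.0, 120.3]
tool_rot: [-0.71, -3.06, 0.001]
contact_force: [-2.7, -0.6, 14.2]
gripper_width: 11.1
gripper_force: 63.3
```

Run:
```python
from look import *
go([485,-95,121],2.684)
```

```text
tcp [485.2 -95.  120.3] rot [-7.10e-01 -3.06e+00  1.00e-03] yaw 2.686 j [ 0.67  0.16 -0.61  1.95  0.1   1.07  1.13] F [-2.7 -0.6 14.2] M [-0.31  0.77  0.02] t 9.4333 w 11.080092525184073
inc [ 0.1 -0.1 -0.7] [-0.    -0.     0.002]
```

The flange bears at TCP z 120.4, so the key is home. Turn clockwise.

Request:
arm_command --increments '[0, 0, -0.5, 0, 0, 0.04, 255, 0, 0, -0.5, 0, 0, 0.08, 255, 0, 0, -0.5, 0, 0, 0.12, 255, 0, 0, -0.5, 0, 0, 0.16, 255, 0, 0, -0.5, 0, 0, 0.2, 255, 0, 0, -0.5, 0, 0, 0.24, 255, 0, 0, -0.5, 0, 0, 0.28, 255, 0, 0, -0.5, 0, 0, 0.32, 255, 0, 0, -0.5, 0, 0, 0.36, 255, 0, 0, -0.5, 0, 0, 0.4, 255]'

```text
time_s: 10.27
tcp_pos: [485.3, -94.9, 120.4]
tool_rot: [1.306, 2.857, -0.0]
contact_force: [0.7, -1.9, 7.9]
gripper_width: 11.3
gripper_force: 62.4
```

Run:
```python
from look import *
go([485,-95,121],1.89)
```

```text
tcp [485.3 -94.9 120.4] rot [ 1.306  2.857 -0.   ] yaw 2.284 j [ 0.64  0.15 -0.57  1.95  0.1   1.07  0.74] F [ 0.7 -1.9  7.9] M [-0.31 -0.03  0.28] t 10.2667 w 11.2625801267553
inc [ 0.1 -0.3 -0.6] [0.    0.    0.394]
```

Torque is 0.28 N m and side forces are small. Continue.

Request:
arm_command --increments '[0, 0, 0, 0, 0, 0.04, 255, 0, 0, 0, 0, 0, 0.08, 255, 0, 0, 0, 0, 0, 0.12, 255, 0, 0, 0, 0, 0, 0.16, 255, 0, 0, 0, 0, 0, 0.2, 255, 0, 0, 0, 0, 0, 0.24, 255, 0, 0, 0, 0, 0, 0.28, 255, 0, 0, 0, 0, 0, 0.32, 255, 0, 0, 0, 0, 0, 0.36, 255, 0, 0, 0, 0, 0, 0.4, 255, 0, 0, 0, 0, 0, 0.44, 255, 0, 0, 0, 0, 0, 0.44, 255]'

```text
time_s: 11.27
tcp_pos: [485.6, -94.8, 120.4]
tool_rot: [1.898, 2.502, 0.001]
contact_force: [0.9, -1.3, 6.5]
gripper_width: 11.3
gripper_force: 62.1
```

Run:
```python
from look import *
go([485,-95,121],1.89)
cv2.imwrite("pics/s4.png",read_camera("side"))
```

```text
tcp [485.6 -94.8 120.4] rot [1.898e+00 2.502e+00 1.000e-03] yaw 1.844 j [ 0.6   0.15 -0.53  1.95  0.09  1.06  0.3 ] F [ 0.9 -1.3  6.5] M [-0.34 -0.28  0.11] t 11.2667 w 11.25661858628102
inc [-0.  -0.6 -0.6] [ 0.001  0.    -0.046]
```

View pics/s4.png

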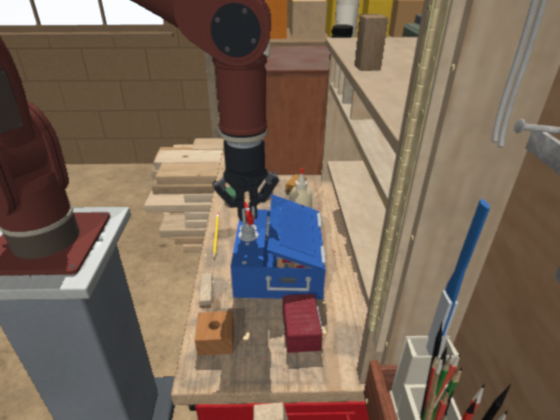

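The side picture shows the lid rising: its front edge is off the deck by about (275,205). I'll hold still until it is fully open.

Request:
arm_command --increments '[0, 0, 0, 0, 0, 0, 255, 0, 0, 0, 0, 0, 0, 255, 0, 0, 0, 0, 0, 0, 255, 0, 0, 0, 0, 0, 0, 255, 0, 0, 0, 0, 0, 0, 255, 0, 0, 0, 0, 0, 0, 255, 0, 0, 0, 0, 0, 0, 255, 0, 0, 0, 0, 0, 0, 255, 0, 0, 0, 0, 0, 0, 255, 0, 0, 0, 0, 0, 0, 255, 0, 0, 0, 0, 0, 0, 255, 0, 0, 0, 0, 0, 0, 255, 0, 0, 0, 0, 0, 0, 255, 0, 0, 0, 0, 0, 0, 255, 0, 0, 0, 0, 0, 0, 255, 0, 0, 0, 0, 0, 0, 255, 0, 0, 0, 0, 0, 0, 255, 0, 0, 0, 0, 0, 0, 255]'

```text
time_s: 12.82
tcp_pos: [485.6, -94.8, 120.4]
tool_rot: [1.895, 2.505, 0.001]
contact_force: [1.0, -1.3, 6.3]
gripper_width: 11.1
gripper_force: 62.1
```

Request:
arm_command --increments '[0, 0, 0, 0, 0, 0, 255, 0, 0, 0, 0, 0, 0, 255, 0, 0, 0, 0, 0, 0, 255, 0, 0, 0, 0, 0, 0, 255, 0, 0, 0, 0, 0, 0, 255, 0, 0, 0, 0, 0, 0, 255, 0, 0, 0, 0, 0, 0, 255, 0, 0, 0, 0, 0, 0, 255, 0, 0, 0, 0, 0, 0, 255, 0, 0, 0, 0, 0, 0, 255, 0, 0, 0, 0, 0, 0, 255, 0, 0, 0, 0, 0, 0, 255]'

```text
time_s: 13.82
tcp_pos: [485.5, -94.8, 120.4]
tool_rot: [1.895, 2.505, 0.001]
contact_force: [2.0, -0.8, 6.5]
gripper_width: 11.0
gripper_force: 62.1
```

Run:
```python
from look import *
go([485,-95,121],1.89)
cv2.imwrite("pics/s5.png",read_camera("side")[150:350,150:400])
```

```text
tcp [485.5 -94.8 120.4] rot [1.895e+00 2.505e+00 1.000e-03] yaw 1.846 j [ 0.6   0.15 -0.53  1.95  0.09  1.06  0.31] F [ 2.  -0.8  6.5] M [-0.36 -0.29  0.07] t 13.8167 w 11.02445056171184
inc [-0.  -0.6 -0.6] [ 0.001  0.    -0.044]
```

View pics/s5.png

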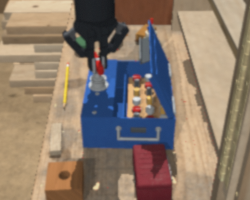

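The crop shows the lid standing fully open, tin and glue bottle out of the way. Release, opening only part way, and lift straight up.

Request:
arm_command --increments '[0, 0, -0.5, 0, 0, 0, 140, 0, 0, -0.5, 0, 0, 0, 140, 0, 0, -0.5, 0, 0, 0, 140, 0, 0, -0.5, 0, 0, 0, 140, 0, 0, -0.5, 0, 0, 0, 140, 0, 0, -0.5, 0, 0, 0, 140]'

```text
time_s: 14.37
tcp_pos: [485.0, -95.0, 120.2]
tool_rot: [-1.896, -2.505, 0.0]
contact_force: [0.7, 0.1, -0.9]
gripper_width: 39.0
gripper_force: 0.0
```

Request:
arm_command --increments '[0, 0, -5, 0, 0, 0, 140, 0, 0, -15, 0, 0, 0, 140, 0, 0, -30, 0, 0, 0, 140, 0, 0, -55, 0, 0, 0, 140, 0, 0, -80, 0, 0, 0, 140, 0, 0, -100, 0, 0, 0, 140, 0, 0, -100, 0, 0, 0, 140, 0, 0, -100, 0, 0, 0, 140]'

```text
time_s: 15.03
tcp_pos: [486.0, -95.1, 222.2]
tool_rot: [1.894, 2.503, 0.002]
contact_force: [0.2, -0.4, -0.2]
gripper_width: 38.7
gripper_force: 0.0
```

Run:
```python
from look import *
go([485,-95,121],1.89)
a=read_camera("side")[170:330,180:360];b=read_camera("wrist"); 
cv2.imwrite("pics/s6.png",np.hstack([cv2.resize(a,(360,320)),cv2.resize(b,(427,320))]))
```

```text
tcp [486.  -95.1 222.2] rot [1.894e+00 2.503e+00 2.000e-03] yaw 1.846 j [ 0.62  0.05 -0.53  1.82  0.03  1.27  0.36] F [ 0.2 -0.4 -0.2] M [-0.01  0.06  0.05] t 15.0333 w 38.66074748348095
inc [  0.6  -1.2 101.2] [ 0.003  0.002 -0.044]
```

View pics/s6.png

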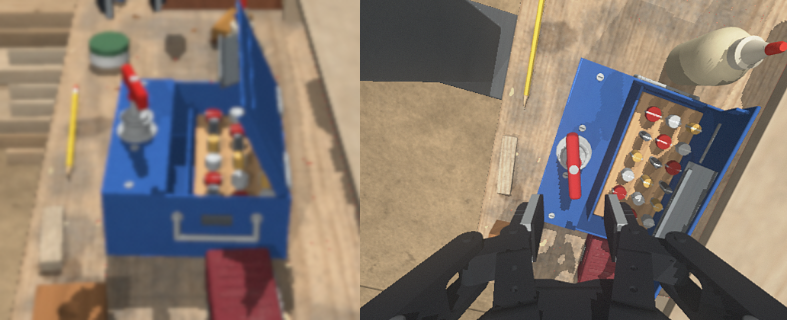

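The key sits in the collar, the lid is fully open, the gripper is clear, and the tin, bottle and case stand where they were.

```bash
python3 -c "
from station import robot
print(robot.hand_in())"
```

```text
the job is handed in; nothing more can be done
None
```

The box is unlocked and the job is handed in at about 15 s: the key was pushed fully home and turned until the bolt let go, the lid is fully open, the key is left in the lock, and the tin, bottle and drill case were not touched.

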